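# Press a clay stamp's handle home with a ratchet clamp

## Task

Push the handles of the scissor clamp together until its ratchet holds on the last notch and the wooden stamp handle in its jaws is pressed fully home in the clay stamp head, and let go so that the clamp stays locked by itself for a second. Then press the right-hand ring sideways (down towards the board) to free the ratchet, so that the clamp springs wide open and the stamp stays together. Work gently, never forcing the clamp, touch the stamp only with the clamp's jaws, and leave the other things where they are.

Things in the scene. Friction and masses are not known exactly. Their poses are not given: they have to be found in the camera images.
- clamp: Steel scissor clamp (big ratchet haemostat) lying flat, its right half fixed to a plywood board (12 mm thick, x -183 to +87, y -65 to +65 mm) fixed to the table. Origin: on the table under the pivot. x runs from the pivot to the jaws; the handles run to -x (to the robot); y to the left handle; z up. Bars 8 mm wide, 40 to 50 mm above the table. Ratchet arms cross between the handles at x -130 mm.
- swing (a joint): Turn of the left handle about the pivot, rad. 0 = wide open (a light spring returns it there); grows as it is pushed to the right handle. First notch holds at about 0.14 (stamp not yet home), last one at 0.20 (its tooth drops in at 0.19 to 0.20); from 0.206 the stamp is home and it only yields stiffly. Let go, it rests on the notch reached.
- left_shank (a point): Point on the centre line of the left handle's straight shank, 45 mm above the table; moves with the handle. In the clamp's frame: x -110, y +17 mm closed, about x -104, y +39 mm wide open. The outer face is 4 mm farther out. The shank is straight from 40 to 138 mm from the pivot; the ring beyond bulges 23 mm farther outward.
- left_handle: The whole swinging left half (shank, ring, jaw); origin on the pivot, 45 mm above the table. Pushed on its outer face 112 mm from the pivot it takes 2 to 10 N on the way (up and down at each tooth), more nearer to the pivot; once the stamp is home the force just climbs. More than 20 N from the robot on it is forcing it.
- flex (a joint): Bend of the springy right ring end, rad: 0 = at rest, grows as the ring is pressed down to the board. The teeth let go at 0.08 to 0.09 (pad 5.5 mm down); a solid stop comes at 0.12 (8 mm down). It also bends by itself as each tooth passes while closing, so do not hold it then.
- press_pad (a point): Centre of the flat top of the round steel pad, 26 mm across, that fills the right ring; at rest 61 mm above the table, at x -155, y -26 mm in the clamp's frame. Pressed straight down it takes 3 to 4 N until the stop; as the teeth let go the left handle springs open at once.
- right_ring: The springy end of the right handle, with the ring, its pad and the catch tooth; origin at its root, x -90, y -17 mm in the clamp's frame, 45 mm above the table. The shank from there to the pivot (y -17 mm) is rigid. More than 15 N from the robot on the springy end is forcing it.
- stamp (a joint): Gap in m left between the wooden stamp handle and the face of the round terracotta stamp head (32 mm across) fixed in a saddle at the left jaw: 0 = fully home; starts at 0.0045 to 0.0065. Friction of about 5 N keeps it where it is.
- stamp_handle: The wooden stamp handle, 16 mm thick, 30 mm long, lying across the jaws along the clamp's y at x +50 mm, 45 mm above the table; origin near its middle. Only the clamp's jaws may touch it.
- tub: Open white plastic tub, 86 mm across, 85 mm high, origin under its centre. Bystander, loose.
- jar: Glass jar with a steel cap, 72 mm across, 90 mm high, origin under its centre. Bystander, loose.
- brush: Brush 160 mm long lying on the table, origin under its middle. Bystander, loose.

How it is judged:
By the outcome, as a careful person would: the job done as asked, in the order asked, and still so for the second after the job is handed in, with the robot touching nothing.
It also fails if it takes over 69 s, if anything falls off the work surface, if the arm or the gripper's body presses on something with over 40 N, if the wrist force passes 120 N, or if a joint passes its speed limit or range.

## Robot

A 7-joint arm with a two-finger parallel gripper is mounted at the origin on the work surface. World frame = base frame: x ahead of the robot, y to its left, z up, the work surface at z = 0. Lengths are in mm, angles in rad, forces in N, time in s.
With the tool pointing down it reaches from about 400 to 850 mm from the base axis. Payload 4.5 kg.
Tool frame: the origin (TCP) lies between the finger pads; the fingertips stand 11 mm ahead of it and the grasp point (between the pads) lies 8 mm behind it; z points along the fingers, y is the direction in which the jaws open and shut (so a half turn about z gives the same grasp; the last joint's range is limited). The gripper opens to 88 mm and grips with 3 to 60 N. Pads are 18 mm wide; open, the fingers measure 123 mm over their backs; the gripper's body (75 mm by 187 mm) begins 45 mm behind the grasp point.
Start: joints at [1.296, 0.689, -0.195, 1.565, 0.157, 0.902, -0.215], TCP at [189.976, -595.451, 249.743] pointing down, gripper open.
Joint ranges: [-3.01, 3.01], [-0.46, 2.08], [-1.47, 1.51], [0.13, 2.56], [-1, 4.14], [0.04, 2.09], [-2.66, 2.66]. Speed limits (rad/s): [2.57, 2.57, 3.14, 3.14, 3.14, 3.14, 3.14].

## Interface

Orientations are given as a unit quaternion [x, y, z, w].
In Python, from station import arm gives the robot as it stands. The module is installed in compiled form; this text tells all that it offers.
- The arm moves only by the tool servo_tool, never from a script. Its argument "series" is a list of rows, each a list of 3 entries, a list of its own where there are three numbers: the shift along the tool's x, y, z in units of 0.3 m (1.0 is 0.3 m), then the turn, a rotation vector about the tool's x, y, z in units of 45 degrees (1.0 is 45 degrees), then the gripper's target within -1 to 1 (fully open at 1, half-way at 0, shut at -1). In form: [[[tx, ty, tz], [wx, wy, wz], grip], ...]. A call has 1 to 12 rows; each row is the pose to reach, as a shift and turn from the pose commanded when the call began, along the tool's axes at that moment; what a row does not reach only later rows make up. A row lasts 1/12 s, in which the tool goes at most 41.7 mm and 7.16 degrees, less where a joint would pass 70% of its speed; a pose out of reach is approached as far as the arm can. A call with a number of a shift or a turn outside -1 to 1 is refused whole. A call with a gripper value outside its range is refused whole. The fingers move at their own pace and stop on an object; the grip force is fixed at half the most. Time passes only in rows, so rows that repeat a pose let the fingers close. It gives the time, the measured TCP pose, the force and the opening at its end, in the units of the state.
- arm.get_obs(): the state, without advancing time (a new reading comes with each control period).
- arm.capture(name): name is "scene" or "top" or "wrist"; returns a dict with "frame" (420x560x3 uint8, red, green, blue), "fov_y" (degrees; the focal length in pixels is half the picture's height over the tangent of half this angle, whatever the lens; pixels are square), "cx", "cy" (the principal point, pixels), "pose" (4x4, takes a point from camera to world coordinates). Camera axes: x right, y down, z forward; pixel columns grow to the right and rows downward; lengths in mm; the calibration is good to about 2 mm. A picture is of the moment at which its call begins. There is no depth.
- arm.hand_in(): hands the job in, once; it reports no verdict.
The state is a dict: "clock": time; "qpos": joint angles; "dq": joint speeds; "tau": joint torques, N m; "eef_pos": TCP position; "orientation": TCP orientation; "force": force on the tool from outside, world axes, zero at the start; "wrist_torque": the same for the moment, N m; "gripper_width": finger opening in mm.
Only numpy, scipy, OpenCV 4.12 (cv2) and the standard library are available. Lean on these libraries where they do the work, as an engineer would, in place of code of your own. Each camera call takes 0.05 s, during which the arm holds its last target. There are 200 camera calls.

## Working session

There is one attempt and no reset: what is moved stays moved. The work goes in short steps, Python scripts to look and compute and a tool call to move; the robot and the scene stay as the last step left them, time stands still between calls to the robot, and variables do not carry over. Pictures are saved under pics/ and viewed, about 8 in all and at most 12, crops included, and the job is handed in when it is done.

Besides the shell and the picture viewer there is one more tool, called after "Emit:" by a JSON object that holds its "method" and its "body". servo_tool: Moves the arm, as the interface text tells. Shifts and turns lie within -1 to 1; 1 stands for 0.3 m of shift or 45 degrees of turn. Its arguments: {"type":"object","properties":{"series":{"type":"array","items":{"type":"array"}}},"required":["series"]}

```bash
mkdir -p pics; cat > h.py <<'E'
from station import arm
import numpy as np, cv2
from scipy.spatial.transform import Rotation as R
def save(cam,fn):
    c=arm.capture(cam); cv2.imwrite('pics/'+fn,c['frame'][:,:,::-1]); np.save('pics/'+fn+'.npy',{k:c[k] for k in c},allow_pickle=True); return c
def load(fn): return np.load('pics/'+fn+'.npy',allow_pickle=True).item()
def ray(c,u,v,z):
    f=c['frame'].shape[0]/2/np.tan(np.radians(c['fov_y'])/2)
    P=np.array(c['pose']); d=P[:3,:3]@np.array([(u-c['cx'])/f,(v-c['cy'])/f,1.]); o=P[:3,3]
    return o+d*(z-o[2])/d[2]
def proj(c,p):
    f=c['frame'].shape[0]/2/np.tan(np.radians(c['fov_y'])/2)
    P=np.array(c['pose']); q=P[:3,:3].T@(np.array(p)-P[:3,3]); return q[:2]/q[2]*f+[c['cx'],c['cy']]
E
python3 - <<'E'
from h import *
for n in('top','scene'):
    c=save(n,n+'0.png'); print(n,c['fov_y'],c['cx'],c['cy'],np.round(c['pose'],3))
print(arm.get_obs())
a=cv2.imread('pics/top0.png')
cv2.imwrite('pics/top0b.png',cv2.resize(a,(800,600)))
E
```

```text
top 44.021747687454756 279.4694246163949 214.34105152998688 [[-3.00000e-02 -9.99000e-01  3.90000e-02  5.53455e+02]
 [-9.99000e-01  2.90000e-02 -2.30000e-02  5.61550e+01]
 [ 2.20000e-02 -4.00000e-02 -9.99000e-01  9.96475e+02]
 [ 0.00000e+00  0.00000e+00  0.00000e+00  1.00000e+00]]
scene 54.88893124653006 276.0369931915233 205.09261691866624 [[-2.520000e-01  7.540000e-01 -6.060000e-01  1.079856e+03]
 [ 9.680000e-01  1.990000e-01 -1.550000e-01  1.603910e+02]
 [ 3.000000e-03 -6.260000e-01 -7.800000e-01  6.673580e+02]
 [ 0.000000e+00  0.000000e+00  0.000000e+00  1.000000e+00]]
{'clock': 0.1, 'qpos': array([ 1.29578675,  0.68988008, -0.19455261,  1.566225  ,  0.15729272,
        0.9024744 , -0.21508682]), 'dq': array([-2.50200771e-04, -1.54307595e-03, -9.71367238e-05, -1.36437192e-03,
       -4.30255653e-04, -1.01911901e-04,  1.48862033e-03]), 'tau': array([-2.80521956e-03, -5.28495491e+01, -1.27186351e+00, -1.53836131e+01,
       -5.26585313e-02,  1.91390500e-03,  4.33351147e-05]), 'eef_pos': array([ 189.77041296, -594.93197033,  249.00753326]), 'orientation': array([ 9.88094606e-01,  1.53845422e-01, -1.66136984e-04, -7.80191785e-04]), 'force': array([-0.08425006,  0.31591881, -0.10656215]), 'wrist_torque': array([-0.01319396, -0.02223848, -0.01286372]), 'gripper_width': 87.81207282992777}
```

View pics/top0b.png

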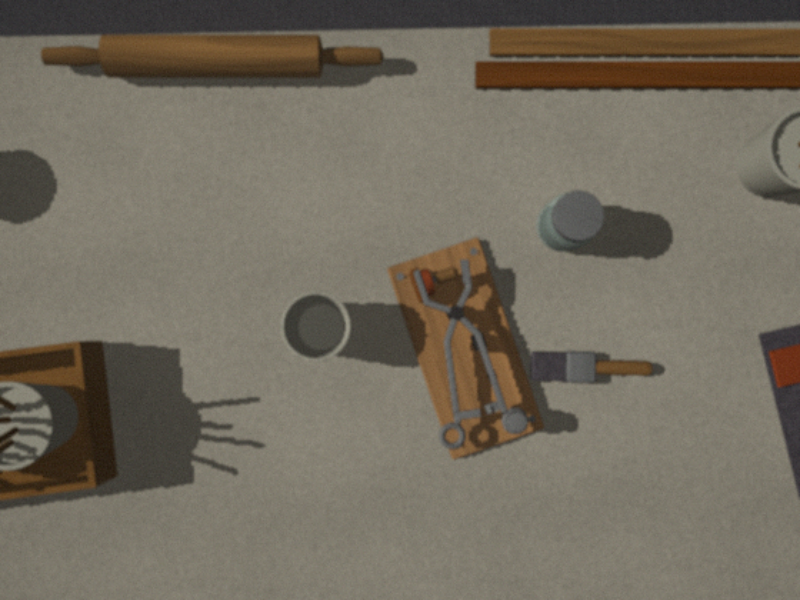

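View pics/scene0.png

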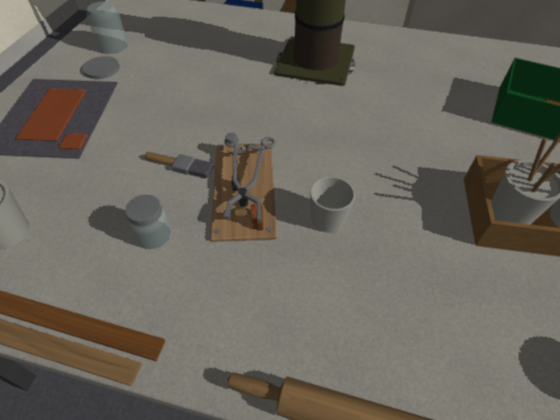

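The top view (800 wide) shows the pivot at (457,312), the pad at (515,420), the left ring at (453,435) and the tub at (316,326). I'll get the board pose from a colour mask and check it against the pad and pivot.

```bash
python3 - <<'E'
from h import *
c=load('top0.png'); im=c['frame']
for n,u,v,z in[('pivot',457,312,52),('pad',515,420,61),('ring',453,435,50),('shankmid',449,365,50),('tubtop',316,326,85),('jar',577,216,90),('ratchetL',460,415,50)]:
    print(n,np.round(ray(c,u*.7,v*.7,z),1))
for k in [(389,268),(478,237),(542,428),(455,459)]: print('corner',np.round(ray(c,k[0]*.7,k[1]*.7,12),1))
hsv=cv2.cvtColor(im,cv2.COLOR_RGB2HSV)
m=((hsv[...,1]>85)&(hsv[...,0]<25)).astype(np.uint8); m[:, :265]=0; m[:,385:]=0; m[:160]=0; m[330:]=0
m=cv2.morphologyEx(m,cv2.MORPH_CLOSE,np.ones((9,9)))
k=max(cv2.findContours(m,0,1)[0],key=cv2.contourArea)
b=cv2.boxPoints(cv2.minAreaRect(k)); P=np.array([ray(c,*q,12)[:2] for q in b]); print(np.round(P,1))
E
```

```text
pivot [581.3 -39.2  52. ]
pad [ 443.  -106.9   61. ]
ring [425.3 -29.2  50. ]
shankmid [514.1 -27.   50. ]
tubtop [568.2 137.7  85. ]
jar [ 694.5 -187.7   90. ]
ratchetL [450.3 -38.9  50. ]
corner [643.6  45.4  12. ]
corner [681.9 -74.6  12. ]
corner [ 425.5 -151.    12. ]
corner [388.6 -34.2  12. ]
[[ 644.    50.8]
 [ 683.5  -75. ]
 [ 425.6 -154. ]
 [ 387.5  -28.9]]
```

Board gives pivot ≈ (581,-40), yaw ≈ 17°. The tool yaw is already about 17.7°, so its y runs along clamp -y and no turn is needed. I'll hover outside the left shank with the fingers shut.

Emit:
{"method": "servo_tool", "body": {"series": [[[0.2,0,0],[0,0,0],-1],[[0.4,0,0],[0,0,0],-1],[[0.6,-0.1,0],[0,0,0],-1],[[0.7,-0.2,0],[0,0,0],-1],[[0.8,-0.3,0],[0,0,0],-1],[[0.85,-0.4,0],[0,0,0],-1],[[0.9,-0.5,0],[0,0,0],-1],[[0.95,-0.6,0],[0,0,0],-1],[[0.97,-0.7,0],[0,0,0],-1],[[0.97,-0.8,0],[0,0,0],-1],[[0.97,-0.8,0],[0,0,0],-1]]}}

```text
clock: 1.02
eef_pos: [392.9, -269.9, 249.2]
orientation: [0.987, 0.159, -0.002, -0.003]
force: [-1.1, 0.4, 0.1]
gripper_width: 17.0
```

Emit:
{"method": "servo_tool", "body": {"series": [[[0.06,-0.1,0],[0,0,0],-1],[[0.12,-0.2,0],[0,0,0],-1],[[0.18,-0.3,0],[0,0,0],-1],[[0.24,-0.4,0],[0,0,0],-1],[[0.3,-0.5,0],[0,0,0],-1],[[0.36,-0.6,0.05],[0,0,0],-1],[[0.42,-0.7,0.1],[0,0,0],-1],[[0.47,-0.8,0.1],[0,0,0],-1],[[0.47,-0.8,0.1],[0,0,0],-1],[[0.47,-0.8,0.1],[0,0,0],-1]]}}

```text
clock: 1.85
eef_pos: [455.8, -4.7, 219.4]
orientation: [0.988, 0.156, -0.0, -0.0]
force: [-0.3, -0.6, 0.7]
gripper_width: 0.4
```

```bash
python3 - <<'E'
from h import *
c=save('wrist','w1.png'); o=arm.get_obs(); print(o['eef_pos'],o['orientation'],o['force'],o['gripper_width'])
print(c['fov_y'],np.round(c['pose'],3))
O=np.array([580.8,-39.6]);a=np.radians(17)
for p in[(0,0,50),(-155,-26,61),(-104,43,50)]: print(np.round(proj(c,[O[0]+p[0]*np.cos(a)-p[1]*np.sin(a),O[1]+p[0]*np.sin(a)+p[1]*np.cos(a),p[2]])))
E
```

```text
[455.45458452  -6.71073163 219.49522869] [ 9.87983539e-01  1.54558346e-01 -4.62612310e-04  1.76257978e-04] [-0.00163526  0.02458734  0.0773037 ] 0.4336407741153986
64.44870475809516 [[ 3.09000e-01 -9.15000e-01 -2.59000e-01  5.22203e+02]
 [-9.51000e-01 -2.98000e-01 -8.30000e-02  1.67600e+01]
 [-1.00000e-03  2.72000e-01 -9.62000e-01  3.53561e+02]
 [ 0.00000e+00  0.00000e+00  0.00000e+00  1.00000e+00]]
[364.  71.]
[380. 247.]
[308. 191.]
```

View pics/w1.png

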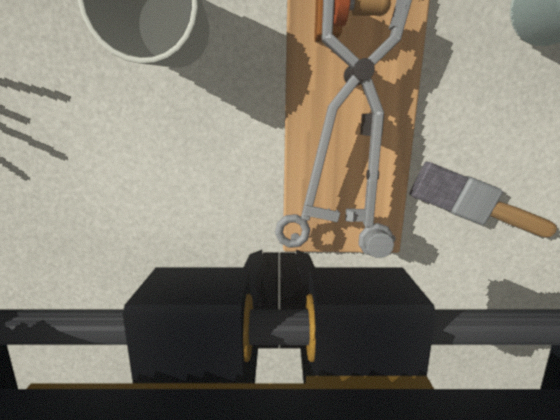

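The wrist view shows the pivot at (362,70), the pad at (377,240), the left shank from (332,110) to (308,205) and the left ring at (293,231). All lie within a few pixels of prediction.

```bash
python3 - <<'E'
from h import *
c=load('w1.png')
pv=ray(c,362,70,52);pd=ray(c,377,240,61);print(pv,pd)
for k in[(329,110),(304,205),(311,205),(336,110),(379,115),(371,222),(293,231)]: print(k,np.round(ray(c,*k,48),1))
d=pd-pv; print('yaw',np.degrees(np.arctan2(d[1],d[0])-np.arctan2(-26,-155)),np.hypot(*d[:2]))
E
```

```text
[580.58093077 -37.39432837  52.        ] [ 446.19481871 -104.14893493   61.        ]
(329, 110) [542.2 -22.8  48. ]
(304, 205) [454.1 -30.2  48. ]
(311, 205) [456.2 -36.5  48. ]
(336, 110) [544.1 -28.6  48. ]
(379, 115) [551.8 -66.1  48. ]
(371, 222) [458.1 -96.9  48. ]
(293, 231) [426.2 -28.6  48. ]
yaw 16.89305406073906 150.05267278885322
```

Emit:
{"method": "servo_tool", "body": {"series": [[[0.005,-0.035,0.08],[0,0,0],-1],[[0.005,-0.035,0.18],[0,0,0],-1],[[0.005,-0.035,0.28],[0,0,0],-1],[[0.005,-0.035,0.38],[0,0,0],-1],[[0.005,-0.035,0.48],[0,0,0],-1],[[0.005,-0.035,0.55],[0,0,0],-1],[[0.005,-0.035,0.592],[0,0,0],-1],[[0.005,-0.035,0.592],[0,0,0],-1],[[0.005,-0.035,0.592],[0,0,0],-1]]}}

```text
clock: 2.65
eef_pos: [453.9, 2.0, 42.0]
orientation: [0.988, 0.153, -0.0, 0.0]
force: [0.7, 0.2, -0.2]
gripper_width: 0.5
```

```bash
python3 - <<'E'
from h import *
c=save('wrist','w2.png'); o=arm.get_obs(); print(o['eef_pos'],o['orientation'],o['force'],o['gripper_width'])
E
```

```text
[454.43982393   2.32071286  42.6341913 ] [9.88261793e-01 1.52767835e-01 7.20399139e-04 3.14296579e-04] [-0.73155125 -0.40566888 -0.12642761] 0.1937398179242008
```

View pics/w2.png

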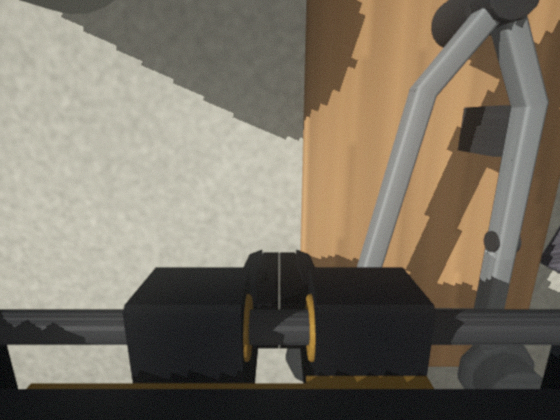

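Emit:
{"method": "servo_tool", "body": {"series": [[[0,0.01,0],[0,0,0],-1],[[0,0.02,0],[0,0,0],-1],[[0,0.025,0],[0,0,0],-1],[[0,0.03,0],[0,0,0],-1],[[0,0.034,0],[0,0,0],-1],[[0,0.038,0],[0,0,0],-1],[[0,0.042,0],[0,0,0],-1],[[0,0.046,0],[0,0,0],-1],[[0,0.05,0],[0,0,0],-1],[[0,0.05,0],[0,0,0],-1]]}}

```text
clock: 3.53
eef_pos: [458.5, -11.0, 42.1]
orientation: [0.988, 0.154, -0.0, 0.0]
force: [-0.1, -0.2, -0.1]
gripper_width: 0.4
```

Emit:
{"method": "servo_tool", "body": {"series": [[[0,0.003,0],[0,0,0],-1],[[0,0.006,0],[0,0,0],-1],[[0,0.009,0],[0,0,0],-1],[[0,0.012,0],[0,0,0],-1],[[0,0.015,0],[0,0,0],-1],[[0,0.018,0],[0,0,0],-1],[[0,0.021,0],[0,0,0],-1],[[0,0.024,0],[0,0,0],-1],[[0,0.027,0],[0,0,0],-1],[[0,0.03,0],[0,0,0],-1],[[0,0.03,0],[0,0,0],-1]]}}

```text
clock: 4.45
eef_pos: [461.2, -19.5, 42.1]
orientation: [0.988, 0.154, -0.0, 0.0]
force: [-0.7, 0.2, 0.3]
gripper_width: 0.3
```

```bash
python3 - <<'E'
from h import *
c=save('wrist','w3.png'); o=arm.get_obs(); print(o['eef_pos'],o['orientation'],o['force'],o['gripper_width'])
E
```

```text
[461.17850091 -19.42955808  42.12183668] [ 9.88119001e-01  1.53690708e-01 -7.58257608e-06  8.00953750e-05] [-0.85854354  1.03544759  0.11426008] 0.276813172865989
```

View pics/w3.png

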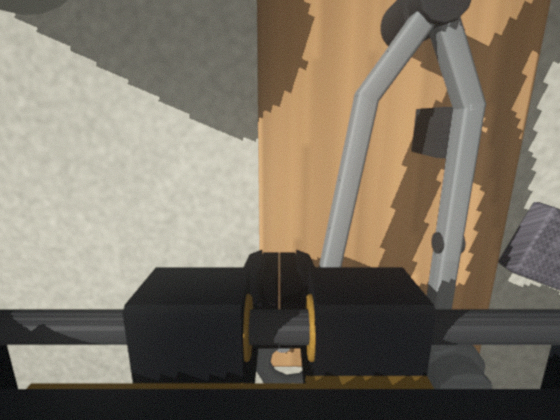

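Emit:
{"method": "servo_tool", "body": {"series": [[[0,0.003,0],[0,0,0],-1],[[0,0.006,0],[0,0,0],-1],[[0,0.009,0],[0,0,0],-1],[[0,0.012,0],[0,0,0],-1],[[0,0.015,0],[0,0,0],-1],[[0,0.017,0],[0,0,0],-1],[[0,0.017,0],[0,0,0],-1]]}}

```text
clock: 5.08
eef_pos: [462.4, -24.1, 42.1]
orientation: [0.988, 0.154, -0.0, -0.0]
force: [-1.3, 1.2, 0.2]
gripper_width: 0.4
```

Emit:
{"method": "servo_tool", "body": {"series": [[[0,0.003,0],[0,0,0],-1],[[0,0.006,0],[0,0,0],-1],[[0,0.009,0],[0,0,0],-1],[[0,0.012,0],[0,0,0],-1],[[0,0.015,0],[0,0,0],-1],[[0,0.017,0],[0,0,0],-1],[[0,0.017,0],[0,0,0],-1]]}}

```text
clock: 5.67
eef_pos: [462.5, -26.9, 42.0]
orientation: [0.988, 0.155, -0.001, -0.001]
force: [-4.7, 7.3, 3.0]
gripper_width: 0.6
```

Emit:
{"method": "servo_tool", "body": {"series": [[[0,0.002,0],[0,0,0],-1],[[0,0.004,0],[0,0,0],-1],[[0,0.006,0],[0,0,0],-1],[[0,0.008,0],[0,0,0],-1],[[0,0.01,0],[0,0,0],-1],[[0,0.01,0],[0,0,0],-1]]}}

```text
clock: 6.17
eef_pos: [464.0, -31.7, 42.0]
orientation: [0.988, 0.154, -0.001, -0.0]
force: [-4.3, 3.5, 1.2]
gripper_width: 0.6
```

Emit:
{"method": "servo_tool", "body": {"series": [[[0,0.002,0],[0,0,0],-1],[[0,0.004,0],[0,0,0],-1],[[0,0.006,0],[0,0,0],-1],[[0,0.008,0],[0,0,0],-1],[[0,0.01,0],[0,0,0],-1],[[0,0.01,0],[0,0,0],-1]]}}

```text
clock: 6.67
eef_pos: [464.2, -33.6, 41.9]
orientation: [0.988, 0.154, -0.002, -0.001]
force: [-6.0, 7.1, 1.2]
gripper_width: 0.4
```

Emit:
{"method": "servo_tool", "body": {"series": [[[0,0.002,0],[0,0,0],-1],[[0,0.004,0],[0,0,0],-1],[[0,0.006,0],[0,0,0],-1],[[0,0.008,0],[0,0,0],-1],[[0,0.01,0],[0,0,0],-1],[[0,0.01,0],[0,0,0],-1]]}}

```text
clock: 7.17
eef_pos: [465.9, -37.7, 42.0]
orientation: [0.988, 0.154, -0.001, -0.0]
force: [-4.3, 1.9, 0.7]
gripper_width: -0.1
```

```bash
python3 - <<'E'
from h import *
c=save('wrist','w4.png'); o=arm.get_obs(); print(o['eef_pos'],o['orientation'],o['force'],o['gripper_width'])
E
```

```text
[466.07552735 -37.72329855  41.98043033] [ 9.88110812e-01  1.53740407e-01 -9.54234764e-04  1.45631339e-05] [-4.49928134  1.76712371  0.08192306] 0.2485815052501848
```

View pics/w4.png

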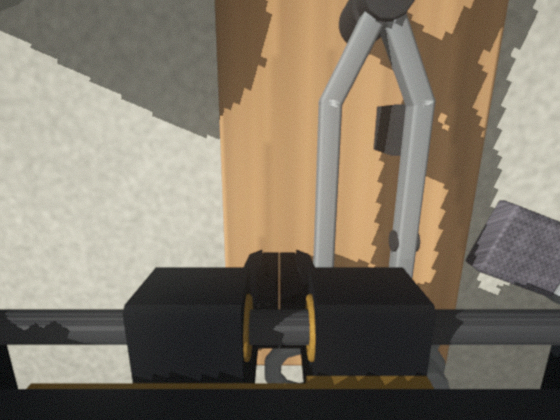

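```bash
python3 - <<'E'
from h import *
def an(c,a,b):
    p,q=ray(c,*a,50),ray(c,*b,50); d=p-q; return np.degrees(np.arctan2(d[1],d[0])),p[:2].round(1),q[:2].round(1)
for fn,L,Rr in[('w2.png',((424,92),(372,265)),((528,105),(494,278))),('w3.png',((368,98),(331,265)),((472,105),(441,278))),('w4.png',((330,105),(324,265)),((421,105),(403,265)))]:
    c=load(fn); a=an(c,*L);b=an(c,*Rr); print(fn,a,b,'diff rad',np.radians(b[0]-a[0]))
E
```

```text
w2.png (np.float64(6.263217100944552), array([544.6, -23.7]), array([476.5, -31.2])) (np.float64(17.42494450805061), array([551.9, -61.3]), array([486.3, -81.9])) diff rad 0.19480889346409028
w3.png (np.float64(8.540967325357313), array([544. , -26.7]), array([478.7, -36.5])) (np.float64(15.945438714099408), array([553.2, -63.4]), array([487.1, -82.3])) diff rad 0.12923240510326656
w4.png (np.float64(17.863978624069194), array([542.4, -32.6]), array([482.6, -51.9])) (np.float64(17.63640266371397), array([552.3, -63.9]), array([492.5, -82.9])) diff rad -0.003971949806586752
```

Emit:
{"method": "servo_tool", "body": {"series": [[[0,0.001,0],[0,0,0],-1],[[0,0.002,0],[0,0,0],-1],[[0,0.003,0],[0,0,0],-1],[[0,0.003,0],[0,0,0],-1],[[0,0.003,0],[0,0,0],-1]]}}

```text
clock: 7.63
eef_pos: [466.3, -38.6, 42.0]
orientation: [0.988, 0.154, -0.001, 0.0]
force: [-4.1, 2.3, -0.1]
gripper_width: 0.6
```

Emit:
{"method": "servo_tool", "body": {"series": [[[0,0.001,0],[0,0,0],-1],[[0,0.002,0],[0,0,0],-1],[[0,0.003,0],[0,0,0],-1],[[0,0.003,0],[0,0,0],-1],[[0,0.003,0],[0,0,0],-1]]}}

```text
clock: 8.05
eef_pos: [466.4, -38.9, 42.0]
orientation: [0.988, 0.154, -0.001, -0.0]
force: [-4.6, 4.0, -0.0]
gripper_width: 0.7
```

Emit:
{"method": "servo_tool", "body": {"series": [[[0,0.001,0],[0,0,0],-1],[[0,0.002,0],[0,0,0],-1],[[0,0.003,0],[0,0,0],-1],[[0,0.004,0],[0,0,0],-1],[[0,0.004,0],[0,0,0],-1]]}}

```text
clock: 8.47
eef_pos: [466.4, -39.3, 42.0]
orientation: [0.988, 0.155, -0.001, -0.001]
force: [-5.4, 5.2, 1.3]
gripper_width: 0.6
```

Emit:
{"method": "servo_tool", "body": {"series": [[[0,0.001,0],[0,0,0],-1],[[0,0.002,0],[0,0,0],-1],[[0,0.003,0],[0,0,0],-1],[[0,0.003,0],[0,0,0],-1],[[0,0.003,0],[0,0,0],-1]]}}

```text
clock: 8.88
eef_pos: [466.4, -39.6, 42.0]
orientation: [0.988, 0.155, -0.001, -0.001]
force: [-5.9, 7.4, 1.6]
gripper_width: 0.4
```

Emit:
{"method": "servo_tool", "body": {"series": [[[0,0.001,0],[0,0,0],-1],[[0,0.002,0],[0,0,0],-1],[[0,0.003,0],[0,0,0],-1],[[0,0.003,0],[0,0,0],-1],[[0,0.003,0],[0,0,0],-1]]}}

```text
clock: 9.3
eef_pos: [466.5, -39.9, 41.9]
orientation: [0.988, 0.155, -0.002, -0.002]
force: [-6.4, 8.8, 2.2]
gripper_width: 0.4
```

Emit:
{"method": "servo_tool", "body": {"series": [[[0,0.001,0],[0,0,0],-1],[[0,0.002,0],[0,0,0],-1],[[0,0.003,0],[0,0,0],-1],[[0,0.003,0],[0,0,0],-1],[[0,0.003,0],[0,0,0],-1]]}}

```text
clock: 9.72
eef_pos: [466.5, -40.1, 41.9]
orientation: [0.988, 0.156, -0.002, -0.002]
force: [-6.0, 9.6, 3.0]
gripper_width: 0.2
```

Emit:
{"method": "servo_tool", "body": {"series": [[[0,0.001,0],[0,0,0],-1],[[0,0.002,0],[0,0,0],-1],[[0,0.003,0],[0,0,0],-1],[[0,0.003,0],[0,0,0],-1],[[0,0.003,0],[0,0,0],-1]]}}

```text
clock: 10.13
eef_pos: [466.5, -40.3, 41.9]
orientation: [0.988, 0.156, -0.002, -0.002]
force: [-7.9, 11.8, 3.8]
gripper_width: 0.4
```

```bash
python3 - <<'E'
from h import *
a=save('wrist','w5.png')['frame'][:,:,::-1]; b=cv2.imread('pics/w4.png'); o=arm.get_obs(); print(o['eef_pos'],o['force'])
f=lambda i:cv2.resize(i[60:290,270:460],None,fx=2.1,fy=2.1,interpolation=cv2.INTER_CUBIC)
cv2.imwrite('pics/cmp.png',np.hstack([f(b),f(a)]))
E
```

```text
[466.50075284 -40.2895386   41.94962553] [-7.02974558 11.26811967  3.48811979]
```

View pics/cmp.png

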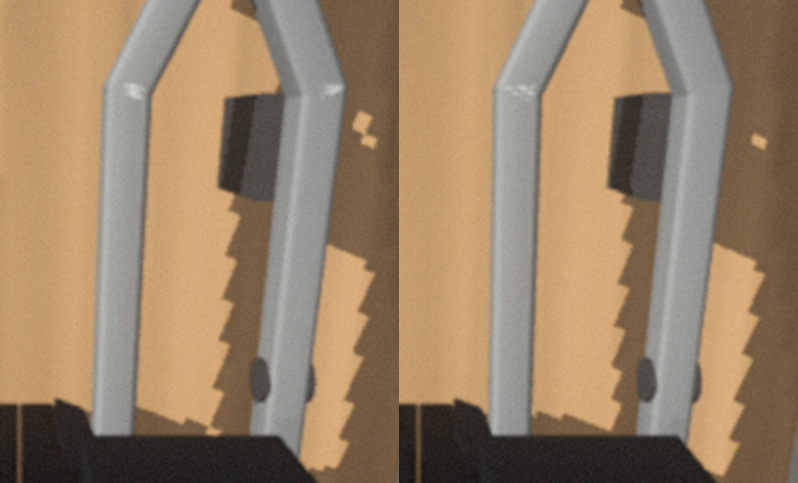

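Contact force is now 13 N, climbing steadily with almost no motion. The handles have gone from parallel to slightly converging, which fits a swing of about 0.21 with the stamp home. I'll back off gently.

Emit:
{"method": "servo_tool", "body": {"series": [[[0,-0.003,0],[0,0,0],-1],[[0,-0.007,0],[0,0,0],-1],[[0,-0.011,0],[0,0,0],-1],[[0,-0.016,0],[0,0,0],-1],[[0,-0.022,0],[0,0,0],-1],[[0,-0.03,0],[0,0,0],-1],[[0,-0.045,0],[0,0,0],-1],[[0,-0.06,0],[0,0,0],-1],[[0,-0.09,0],[0,0,0],-1],[[0,-0.12,0],[0,0,0],-1],[[0,-0.12,0],[0,0,0],-1]]}}

```text
clock: 11.1
eef_pos: [457.7, -6.9, 42.1]
orientation: [0.988, 0.156, 0.0, -0.001]
force: [-0.0, 1.0, -0.0]
gripper_width: 0.5
```

Emit:
{"method": "servo_tool", "body": {"series": [[[0,0,-0.1],[0,0,0],-1],[[0,0,-0.2],[0,0,0],-1],[[0,0,-0.3],[0,0,0],-1],[[0,0,-0.4],[0,0,0],-1],[[0,0,-0.5],[0,0,0],-1],[[0,0,-0.5],[0,0,0],-1],[[0,0,-0.5],[0,0,0],-1]]}}

```text
clock: 11.68
eef_pos: [459.0, -9.5, 193.5]
orientation: [0.988, 0.154, 0.002, 0.0]
force: [0.1, 0.5, -0.9]
gripper_width: 0.1
```

```bash
python3 - <<'E'
from h import *
a=save('wrist','w6.png')['frame'][:,:,::-1]; o=arm.get_obs(); print(o['clock'],o['eef_pos'],o['force'])
b=cv2.imread('pics/w1.png')
cv2.imwrite('pics/w6b.png',cv2.resize(a[0:280,240:520],(600,600),interpolation=cv2.INTER_CUBIC))
E
```

```text
11.7333 [458.10929393  -9.61734826 192.28884095] [ 0.96496559 -0.1199348   0.26802582]
```

View pics/w6b.png

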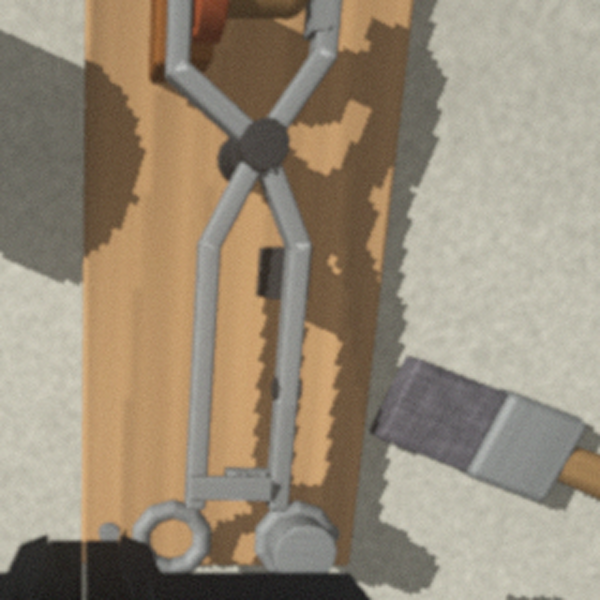

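```bash
python3 - <<'E'
from h import *
c=load('w6.png'); g=lambda u,v,z:ray(c,240+u/2.143,v/2.143,z)
pd=g(304,547,61);pv=g(264,144,52);print(pd,pv)
def an(a,b):
    d=g(*a,50)-g(*b,50);return np.arctan2(d[1],d[0])
print('diff',an((299,246),(280,495))-an((209,246),(198,480)), np.degrees(an((299,246),(280,495))))
o=arm.get_obs();T=R.from_quat(o['orientation']).as_matrix()
print('to pad mm in tool',T.T@(np.r_[pd[:2],280]-o['eef_pos']))
E
```

```text
[ 444.61954244 -107.61095166   61.        ] [581.60499419 -38.5054882   52.        ]
diff 0.0032603858644876804 17.784668556798135
to pad mm in tool [-42.54962381  89.30440141 -87.70530502]
```

Emit:
{"method": "servo_tool", "body": {"series": [[[0,0.05,-0.1],[0,0,0],-1],[[-0.05,0.12,-0.2],[0,0,0],-1],[[-0.1,0.2,-0.29],[0,0,0],-1],[[-0.14,0.3,-0.29],[0,0,0],-1],[[-0.14,0.3,-0.29],[0,0,0],-1],[[-0.14,0.3,-0.29],[0,0,0],-1],[[-0.14,0.3,-0.29],[0,0,0],-1]]}}

```text
clock: 12.32
eef_pos: [444.8, -107.3, 277.7]
orientation: [0.988, 0.154, -0.001, -0.001]
force: [-0.5, -0.4, -0.2]
gripper_width: 0.1
```

```bash
python3 - <<'E'
from h import *
c=save('wrist','w7.png');a=c['frame'][:,:,::-1]; o=arm.get_obs(); print(o['clock'],o['eef_pos'],o['force'])
u,v=map(int,proj(c,[628,-25,50])); p=proj(c,[444.5,-107,61]); print(u,v,p)
v0=max(0,v-55);u0=u-70
s=cv2.resize(a[v0:v0+110,u0:u0+140],None,fx=5,fy=5,interpolation=cv2.INTER_CUBIC); cv2.imwrite('pics/w7s.png',s)
E
```

```text
12.3667 [ 444.92607974 -106.68065764  277.80978097] [-0.08995789  0.89714903  0.07098278]
255 -26 [278.86817763 185.55261324]
```

View pics/w7s.png

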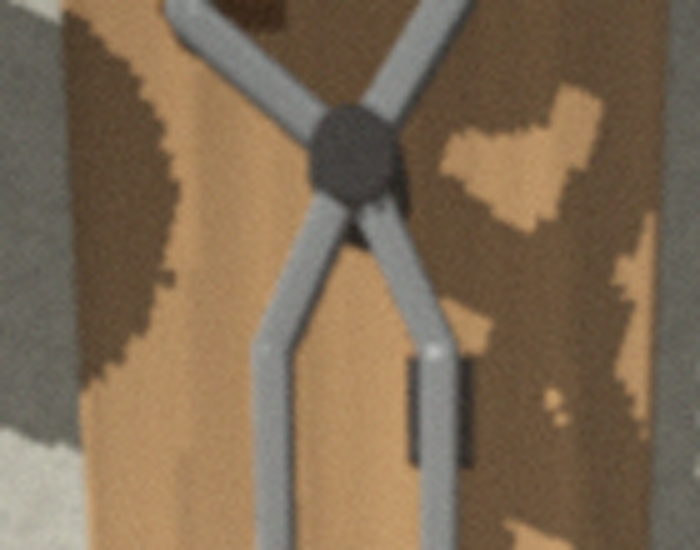

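The stamp is just outside the frame, so I'll shift 90 mm forward for one look.

Emit:
{"method": "servo_tool", "body": {"series": [[[0.1,0,0],[0,0,0],-1],[[0.2,0,0],[0,0,0],-1],[[0.3,0,0],[0,0,0],-1],[[0.3,0,0],[0,0,0],-1],[[0.3,0,0],[0,0,0],-1],[[0.3,0,0],[0,0,0],-1]]}}

```text
clock: 12.87
eef_pos: [530.1, -79.6, 278.0]
orientation: [0.988, 0.155, -0.001, -0.0]
force: [-0.2, 0.2, 0.4]
gripper_width: 0.5
```

```bash
python3 - <<'E'
from h import *
c=save('wrist','w8.png');a=c['frame'][:,:,::-1]; o=arm.get_obs(); print(o['clock'],o['eef_pos'])
u,v=map(int,proj(c,[628,-25,50])); print(u,v)
v0=max(0,v-55);u0=u-70
s=cv2.resize(a[v0:v0+110,u0:u0+140],None,fx=5,fy=5,interpolation=cv2.INTER_CUBIC); cv2.imwrite('pics/w8s.png',s)
E
```

```text
12.9167 [529.81657352 -80.17918351 278.30569642]
257 76
```

View pics/w8s.png

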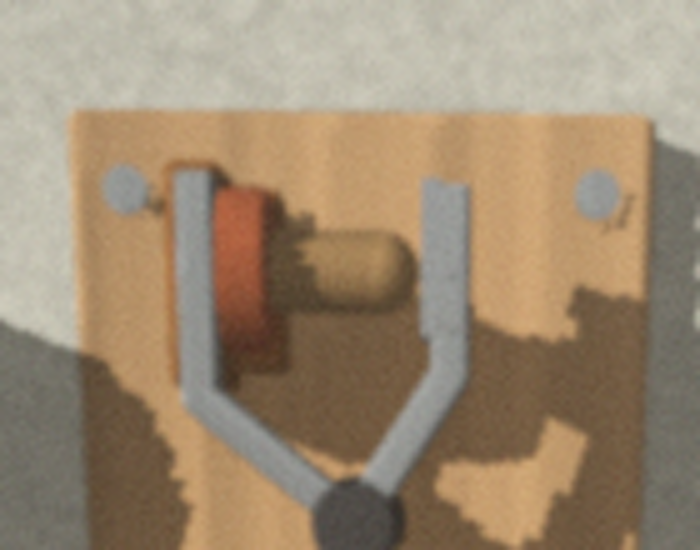

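The clamp is locked with the shanks parallel and the wooden handle seated against the head without a visible gap (crop ≈ x 272). It has held for over 1 s. Next I go over the pad and down.

Emit:
{"method": "servo_tool", "body": {"series": [[[-0.12,0,0],[0,0,0],-1],[[-0.24,0,0],[0,0,0],-1],[[-0.3,0,0.05],[0,0,0],-1],[[-0.3,0,0.15],[0,0,0],-1],[[-0.3,0,0.25],[0,0,0],-1],[[-0.3,0,0.35],[0,0,0],-1],[[-0.3,0,0.45],[0,0,0],-1],[[-0.3,0,0.54],[0,0,0],-1],[[-0.3,0,0.6],[0,0,0],-1],[[-0.3,0,0.64],[0,0,0],-1],[[-0.3,0,0.66],[0,0,0],-1],[[-0.3,0,0.66],[0,0,0],-1]]}}

```text
clock: 13.92
eef_pos: [444.2, -108.0, 80.4]
orientation: [0.988, 0.154, -0.001, -0.0]
force: [0.8, 0.4, 0.6]
gripper_width: 0.4
```

```bash
python3 - <<'E'
from h import *
c=save('wrist','w9.png');o=arm.get_obs(); print(o['clock'],o['eef_pos'],o['force'])
E
```

```text
13.9667 [ 444.76059966 -108.12981348   81.17674216] [-0.51198142 -0.23677171  1.35660069]
```

View pics/w9.png

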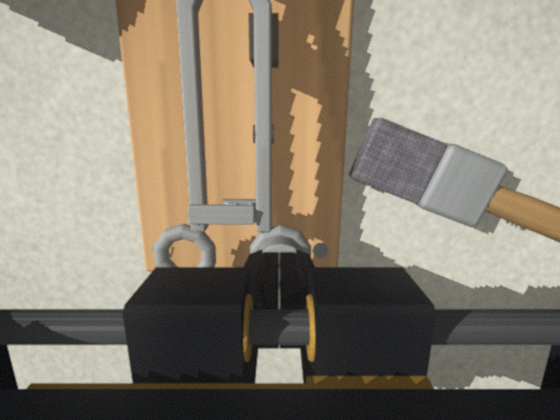

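The clamp is still locked and the fingertips sit over the pad (≈ 280,255). I'll press down in small steps.

Emit:
{"method": "servo_tool", "body": {"series": [[[0,0,0.005],[0,0,0],-1],[[0,0,0.01],[0,0,0],-1],[[0,0,0.015],[0,0,0],-1],[[0,0,0.02],[0,0,0],-1],[[0,0,0.025],[0,0,0],-1],[[0,0,0.03],[0,0,0],-1],[[0,0,0.03],[0,0,0],-1]]}}

```text
clock: 14.55
eef_pos: [445.4, -108.1, 72.0]
orientation: [0.988, 0.154, -0.0, 0.0]
force: [1.5, 0.3, 0.1]
gripper_width: 0.0
```

Emit:
{"method": "servo_tool", "body": {"series": [[[0,0,0.003],[0,0,0],-1],[[0,0,0.006],[0,0,0],-1],[[0,0,0.009],[0,0,0],-1],[[0,0,0.01],[0,0,0],-1],[[0,0,0.01],[0,0,0],-1]]}}

```text
clock: 14.97
eef_pos: [444.8, -108.3, 69.1]
orientation: [0.988, 0.154, -0.001, 0.0]
force: [-2.1, -0.7, 1.8]
gripper_width: 0.5
```

Contact came at about TCP z 71. About 4 mm more is needed.

Emit:
{"method": "servo_tool", "body": {"series": [[[0,0,0.003],[0,0,0],-1],[[0,0,0.006],[0,0,0],-1],[[0,0,0.009],[0,0,0],-1],[[0,0,0.01],[0,0,0],-1],[[0,0,0.01],[0,0,0],-1]]}}

```text
clock: 15.38
eef_pos: [444.6, -108.3, 66.1]
orientation: [0.988, 0.154, -0.001, 0.0]
force: [-3.1, -1.8, 4.8]
gripper_width: 0.3
```

Emit:
{"method": "servo_tool", "body": {"series": [[[0,0,0.002],[0,0,0],-1],[[0,0,0.004],[0,0,0],-1],[[0,0,0.006],[0,0,0],-1],[[0,0,0.006],[0,0,0],-1],[[0,0,0.006],[0,0,0],-1]]}}

```text
clock: 15.8
eef_pos: [444.6, -108.4, 64.8]
orientation: [0.988, 0.154, -0.001, 0.0]
force: [-4.2, -1.4, 10.8]
gripper_width: 0.3
```

```bash
python3 - <<'E'
from h import *
a=load('w9.png')['frame'];c=save('wrist','w10.png');b=c['frame'];o=arm.get_obs(); print(o['clock'],o['eef_pos'],o['force'])
# mean change in the left-handle area
print(np.abs(a[20:200,120:240].astype(int)-b[20:200,120:240]).mean())
E
```

```text
15.85 [ 444.61051617 -108.36997129   64.75207336] [-3.819408   -1.3154439  10.60081815]
27.240648148148146
```

Force has jumped to 10.6 N, so the stop is reached. I'll lift off.

Emit:
{"method": "servo_tool", "body": {"series": [[[0,0,-0.01],[0,0,0],-1],[[0,0,-0.03],[0,0,0],-1],[[0,0,-0.06],[0,0,0],-1],[[0,0,-0.12],[0,0,0],-1],[[0,0,-0.24],[0,0,0],-1],[[0,0,-0.36],[0,0,0],-1],[[0,0,-0.48],[0,0,0],-1],[[0.1,0,-0.6],[0,0,0],-1],[[0.2,0,-0.7],[0,0,0],-1],[[0.3,0,-0.75],[0,0,0],-1],[[0.3,0,-0.75],[0,0,0],-1],[[0.3,0,-0.75],[0,0,0],-1]]}}

```text
clock: 16.85
eef_pos: [533.8, -79.2, 291.2]
orientation: [0.988, 0.155, 0.003, 0.0]
force: [-1.0, 0.2, -0.8]
gripper_width: 0.6
```

```bash
python3 - <<'E'
from h import *
c=save('wrist','w11.png');a=c['frame'][:,:,::-1]; o=arm.get_obs(); print(o['clock'],o['eef_pos'],o['force'])
u=int(proj(c,[560,-50,50])[0])
cv2.imwrite('pics/w11b.png',cv2.resize(a[:250,u-110:u+110],None,fx=2.4,fy=2.4,interpolation=cv2.INTER_CUBIC))
E
```

```text
16.9 [531.42679274 -80.15030748 289.74131533] [-0.51119061  0.0333209  -0.76440794]
```

View pics/w11b.png

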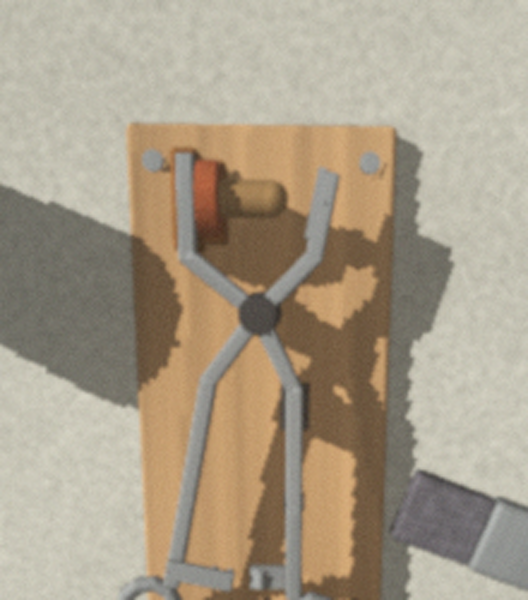

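```bash
python3 - <<'E'
from h import *
c=load('w11.png');u=int(proj(c,[560,-50,50])[0])
g=lambda x,y:ray(c,u-110+x/2.4,y/2.4,50)
def an(a,b): d=g(*a)-g(*b);return np.arctan2(d[1],d[0])
print('opening rad',an((294,390),(293,590))-an((211,385),(178,560)))
arm.hand_in(); print(arm.get_obs()['clock'])
E
```

```text
opening rad 0.2085905387575901
the job is handed in; nothing more can be done
the job is handed in; nothing more can be done
```

The clamp was closed onto its last notch with the stamp pressed home, it stayed locked on its own, and it was then released and sprang wide open. The job is handed in at about 17 s of the 69 s allowed.

- **Closing:** I pushed the left shank with shut fingers, about 108 mm from the pivot. Two tooth drops showed in the force. I then pushed on until the force only climbed, to about 13 N along the push (about 15 N in all; the limit is 20 N).
- **Lock:** I let go and the clamp held by itself for over 3 s. The shanks were parallel within about 0.003 rad, which puts the swing at about 0.20. The close-up showed no visible gap between the wooden handle and the clay head.
- **Release:** I pressed the pad about 6–7 mm down. The force rose to about 11 N as it reached the stop (the limit is 15 N), then I lifted off.
- **Final look:** The handles are about 0.21 rad apart, which is wide open. The stamp is still together, with the right jaw clear of it, and the robot is touching nothing. The brush is in about the same place in the wrist pictures. I did not look at the tub and jar again, but the arm stayed well clear of them.

No check failed. Two readings are limited: the swing comes from picture angles, good to about 0.015 rad, and the stamp gap was judged by eye from a partly shadowed picture.

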